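# Rebuild the disc-spring brake of a microscope boom stand

### The job

Rebuild the brake on the boom stand's spindle: slide the three disc springs from the rack on to the spindle so that, counting the one already there, each faces the opposite way to its neighbour, and push them up against it. Then put the yellow cotter wedge down through the slot in the spindle, outside the discs and with its sloping side towards the spindle's free end, and tap or press it down until it locks solid and the springs are fully squeezed, without straining it. Leave everything else, the brass ring in the rack too, where it stands.

Things in the scene. Friction and masses are not known exactly. Their poses are not given: they have to be found in the camera images.
- head: Brake head: fixed white casting with a level steel spindle (26 mm bar, axis 125 mm above the bench, last 20 mm coned) and a boom tube behind. Origin on the bench under the axis; x along the spindle to its free end, z up. Nothing is under the spindle; the casting's white cheek ends 20 mm behind the origin and rises 33 mm above the axis.
- slot_mouth (a point): Middle of the slot's upper opening, on top of the spindle, 43 mm along x from the head's origin. The upright slot is 14 mm wide and goes right through the spindle from x = 29 mm (head's frame) to an outer end that slopes like the wedge: x = 45.75 mm at axis height, 1 mm farther out per 8 mm up.
- spindle_tip (a point): Centre of the spindle's free end, on its axis, x = 76 mm from the head's origin. Axes as the head's.
- spindle_root (a point): A reference point on the spindle axis behind the head, x = -200 mm from the head's origin. Axes as the head's.
- plate_face (a point): Centre of the face of the sliding pressure plate (57 mm), on the axis; axes as the head's. It lies 0 to 2 mm behind the head's origin (x = 0 to -2 mm), as the lining behind it is worn. A first disc spring like the loose ones is fixed to it, hollow side to the free end: its rim face stands 9 mm out from this point.
- plate (a joint): How far the sprung pressure plate is squeezed back from rest, in m: 0 free, 0.003 at its solid stop. About 3 N along the spindle starts it, 12 N brings it to the stop.
- rack: Black fixed rack, 206 x 50 mm, origin at the centre of its underside. Four stations at x = -67.5, -22.5, 22.5, 67.5 mm hold the discs and a brass ring on edge in any order, axes along the rack's x, centres 41 mm above the bench. Its combs are 38 mm wide and 34 mm high, so a part's two sides are free to grip at its centre height.
- disc_a_mid (a point): Centre of a loose disc spring (conical washer): 60 mm outside, 31 mm bore, 4 mm thick, 9 mm overall, about 85 g, steel with a blue domed face. x is its axis, towards the domed side. Its 4 mm wide rim lies 0.5 to 4.5 mm behind the centre (-x), the bore's edge 0.5 to 4.5 mm in front. Two must end dome to the free end, the middle one dome to the plate.
- disc_b_mid (a point): Centre of the second loose disc, the same as disc_a; the three are interchangeable.
- disc_c_mid (a point): Centre of the third loose disc, the same as disc_a.
- lens_ring: Bystander: brass lens ring standing in the rack, plain flat ring, 60 mm outside, 31 mm bore, 9 mm thick; not part of the brake. Origin at its centre, x its axis.
- wedge_mid (a point): Centre (half-way up, 60 mm above the tip) of the loose yellow cotter wedge: 120 mm long, 12 mm wide (y), 6 mm thick (x) at the tip, 13.5 mm half-way, 21 mm at the top, 150 g. z up; its tip is bevelled. The -x side is upright and bears on the hub of the last disc; the +x side slopes out 1 in 8 going up and bears on the slot's outer end.
- wedge_top (a point): Centre of the wedge's top face, 60 mm above wedge_mid and 3.75 mm to its sloping side, 126 mm above the bench at the start. With the stack home the wedge drops in until snug, then is driven 24 mm down (push rising to about 10 N) to a solid stop where it holds by friction; worn lining lets it 8 mm deeper per mm.
- holder: Grey fixed block, 60 x 56 mm, 50 mm high, in which the wedge stands upright, 44 mm deep; origin at the centre of its underside, axes as the wedge's.
- slide_box: Bystander: white carton of slides, 34 x 84 x 92 mm high.
- reagent: Bystander: small amber bottle, 38 mm diameter, 66 mm high.
- objective_a: Bystander: microscope objective with a red band standing on the bench, 33 mm diameter, 52 mm high.
- objective_b: Bystander: microscope objective with a yellow band, 33 mm diameter, 52 mm high.
- ball_driver: Bystander: screwdriver with an orange handle, 190 mm long, lying on the bench.
- post_holder: Bystander: black optical post holder on a 50 x 32 mm foot, 88 mm high.
Not all that is in view belongs to the job. There is more than one size of the part that bears wedge_mid; the job needs the smaller.

How it is judged (in metres and radians):
At the end, for the whole second after the job is handed in: Plate squeezed over 2 mm and holding. Discs stacked at 13.5, 22.5 and 31.5 mm from the plate face (within 3.5 mm), domes out, in, out, centred within 6 mm and square within 8 degrees. Wedge in the slot, upright within 10 degrees, its centre 30 mm below to 25 mm above the axis. All at rest (value of joint plate above 0.002 m and ((x of disc_a_mid in the frame of plate_face between 0.01 and 0.017 m and x of spindle_root in the frame of disc_a_mid below -0.1 m) or (x of disc_a_mid in the frame of plate_face between 0.019 and 0.026 m and x of spindle_root in the frame of disc_a_mid above 0.1 m) or (x of disc_a_mid in the frame of plate_face between 0.028 and 0.035 m and x of spindle_root in the frame of disc_a_mid below -0.1 m)) and ((x of disc_b_mid in the frame of plate_face between 0.01 and 0.017 m and x of spindle_root in the frame of disc_b_mid below -0.1 m) or (x of disc_b_mid in the frame of plate_face between 0.019 and 0.026 m and x of spindle_root in the frame of disc_b_mid above 0.1 m) or (x of disc_b_mid in the frame of plate_face between 0.028 and 0.035 m and x of spindle_root in the frame of disc_b_mid below -0.1 m)) and ((x of disc_c_mid in the frame of plate_face between 0.01 and 0.017 m and x of spindle_root in the frame of disc_c_mid below -0.1 m) or (x of disc_c_mid in the frame of plate_face between 0.019 and 0.026 m and x of spindle_root in the frame of disc_c_mid above 0.1 m) or (x of disc_c_mid in the frame of plate_face between 0.028 and 0.035 m and x of spindle_root in the frame of disc_c_mid below -0.1 m)) and y of disc_a_mid in the frame of plate_face between -0.005 and 0.005 m and z of disc_a_mid in the frame of plate_face between -0.006 and 0.006 m and angle between the x axis of each of disc_a_mid, disc_b_mid, disc_c_mid and the x axis of head, either way round below 0.14 rad and y of disc_b_mid in the frame of plate_face between -0.005 and 0.005 m and z of disc_b_mid in the frame of plate_face between -0.006 and 0.006 m and y of disc_c_mid in the frame of plate_face between -0.005 and 0.005 m and z of disc_c_mid in the frame of plate_face between -0.006 and 0.006 m and x of wedge_mid in the frame of plate_face between 0.034 and 0.052 m and y of wedge_mid in the frame of plate_face between -0.006 and 0.006 m and z of wedge_mid in the frame of plate_face between -0.03 and 0.025 m and angle between wedge_mid's own z axis and vertical below 0.17 rad); the robot touches nothing.
It fails at once if the wedge is strained: more than 150 N between it and the spindle (contact force between wedge and head above 150 N).
It fails at once if a bystander is knocked over or moved by more than 30 mm (distance of any of slide_box, reagent, objective_a, objective_b, ball_driver, post_holder, lens_ring from where it was at the start of the episode above 0.03 m or angle between any of slide_box, reagent, objective_a, objective_b, post_holder, lens_ring's own z axis and vertical above 0.5 rad).
It also fails if it takes over 72 s, if anything falls off the work surface, if the arm or the gripper's body presses on something with over 40 N, if the wrist force passes 120 N, or if a joint passes its speed limit or range.

### The arm

A 6-joint arm with a two-finger parallel gripper is mounted at the origin on the work surface. World frame = base frame: x ahead of the robot, y to its left, z up, the work surface at z = 0. Lengths are in mm, angles in rad, forces in N, time in s.
With the tool pointing down it reaches from about 425 to 950 mm from the base axis. Payload 3.5 kg.
Tool frame: the origin (TCP) lies midway between the tips of the shut fingers; the grasp point (between the pads) lies robot.hold_point_z behind it (robot.hold_point_z is the distance from the TCP to the grasp point, in mm); z points along the fingers, y is the line along which they close (so a half turn about z gives the same grasp; the last joint's range is limited). The gripper opens to 85 mm and grips with 20 to 120 N. Pads are 22 mm wide; open, the fingers measure 114 mm over their backs; the gripper's body (76 mm by 85 mm) begins 54 mm behind the grasp point. The pads swing forward as they close: fully open they stand 13 mm farther back than shut.
Start: joints at [-1.407, 0.286, 1.577, -0, 1.279, -0.15], TCP at [208.379, -642.016, 231.325] pointing down, gripper open.
Joint ranges: [-2.77, 2.77], [-0.9, 2.22], [0.21, 2.48], [-1.53, 4.67], [0.24, 2.81], [-2.84, 2.84]. Speed limits (rad/s): [2.79, 2.79, 3.14, 3.14, 3.14, 3.14].

### API

Orientations are given as [roll, pitch, yaw] about the fixed x, y, z axes, in that order (R = Rz(yaw) Ry(pitch) Rx(roll)).
In Python, from workcell import robot, eoat, kinematics, imaging, workorder gives the robot as it stands. The module is installed in compiled form; this text tells all that it offers. Calls block until the motion is done:
- robot.movep(position, orientation): joint-space move of the TCP to a pose.
- robot.move_straight(position, feed=150, frame=None): straight line of the TCP; frame=None keeps the orientation; feed is the mean speed in mm/s.
- robot.move_joints(angles): joint-space move.
- eoat.grip(opening): opening from 0.0 (shut) to 1.0 (fully open); the grip force is fixed at half the most; returns when the fingers have stopped.
- robot.hold(seconds).
- kinematics.ik(position, orientation): joint angles nearest the present ones, or None.
- imaging.snapshot(name): name is "scene" or "top"; returns the picture (400x640x3 uint8, red, green, blue); there is no depth.
- imaging.calibration(name): a dict with "K" (3x3 intrinsics, pixels), "k1" (the pictures are not rectified: a ray, as slopes to the right and down, at radius r is drawn at 1 + k1 r^2 times it, then the intrinsics apply), "T" (4x4, takes a point from camera to world coordinates). Camera axes: x right, y up, looking along -z (the intrinsics and any distortion apply to the point x, -y, -z); pixel columns grow to the right and rows downward; lengths in mm; the calibration is good to about 2 mm. A picture is of the moment at which its call begins. calibration takes no time and is no camera call.
A pose or a line that the arm cannot do raises robot.PlanningError and nothing moves.
- workorder.job_done(): hands the job in; it is judged then, once.
Readings, each from a call of its own:
- robot.get_time(): time.
- robot.get_joint_positions(): joint angles.
- robot.get_qvel(): joint speeds.
- robot.get_effort(): joint torques, N m.
- robot.get_tcp_pos(): TCP position.
- robot.get_orientation(): TCP orientation.
- robot.get_force(): force on the tool from outside, world axes, zero at the start.
- robot.get_wrist_torque(): the same for the moment, N m.
- robot.get_grip_width(): opening from 0.0 (shut) to 1.0 (fully open).
- robot.get_finger_force(): force on a finger pad.
Only numpy, scipy, OpenCV 4.12 (cv2) and the standard library are available. Lean on these libraries where they do the work, as an engineer would, in place of code of your own. Each camera call takes 0.05 s, during which the arm holds its last target. There are 200 camera calls.

## Working session

There is one attempt and no reset: what is moved stays moved. The work goes in short steps, each a Python script; the robot and the scene stay as the last script left them, time stands still between calls to the robot, and variables do not carry over. Pictures are saved under pics/ and viewed, at most 10 in all, crops included, and the job is handed in when it is done.

```bash
mkdir -p pics
python3 - <<'E'
from workcell import robot, imaging
import cv2
for n in("scene","top"):
    im=imaging.snapshot(n); cv2.imwrite(f"pics/{n}0.png",im[:,:,::-1]); c=imaging.calibration(n); print(n,c["K"].tolist(),c["k1"],c["T"].round(3).tolist())
print(robot.hold_point_z, robot.get_orientation(), robot.get_tcp_pos(),robot.get_time())
E
```

```text
scene [[417.68547170592, 0.0, 324.3839207018906], [0.0, 417.68547170592, 203.5101190362181], [0.0, 0.0, 1.0]] -0.07277335706985084 [[0.511, -0.671, 0.537, 1153.58], [0.86, 0.408, -0.307, -323.408], [-0.013, 0.618, 0.786, 995.959], [0.0, 0.0, 0.0, 1.0]]
top [[378.77139121338655, 0.0, 318.7146489624003], [0.0, 378.77139121338655, 198.500551356314], [0.0, 0.0, 1.0]] -0.06838663493872116 [[-0.011, 0.993, -0.114, 418.382], [-1.0, -0.012, -0.006, 37.347], [-0.008, 0.114, 0.993, 1175.774], [0.0, 0.0, 0.0, 1.0]]
18.700000000000003 [-3.13951133e+00 -3.13839200e-04  3.13817138e-01] [ 208.28448718 -641.44565696  230.07209932] 0.1
```

View pics/scene0.png

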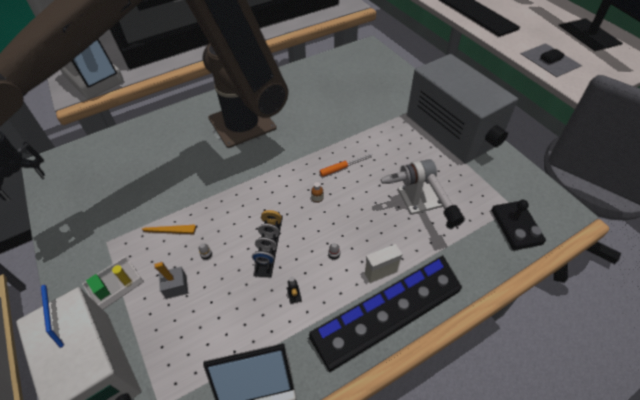

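View pics/top0.png

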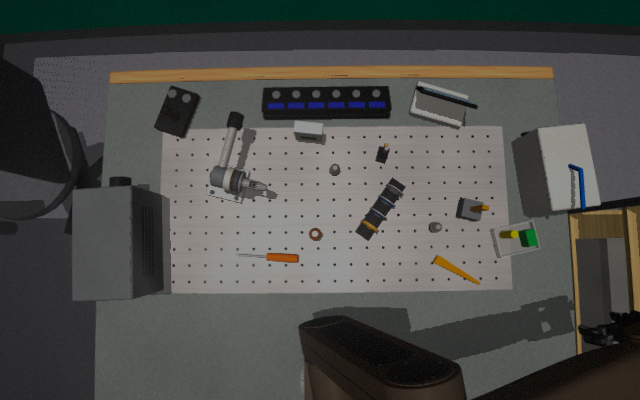

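Scene view: rack at about (267,243) with brass ring nearest the robot. The head is at (415,178), with its spindle pointing left to (383,180). The small wedge is in its grey holder at (170,278), and the long wedge lying at (170,229) is the decoy. In the top view the rack is at (380,210), head (235,182), holder (472,208).

Run:
```python
import cv2,numpy as np
s=cv2.imread("pics/scene0.png");t=cv2.imread("pics/top0.png")
def c(i,x,y,w=66,h=50): return cv2.resize(i[y:y+h*1,x:x+w],(400,300),interpolation=cv2.INTER_CUBIC)
m=np.vstack([np.hstack([c(s,217,203,104,78),c(s,370,140,104,78)]),np.hstack([c(t,340,170,104,78),c(t,200,150,104,78)])])
m=cv2.convertScaleAbs(m,alpha=1.4)
cv2.imwrite("pics/m1.png",m)
```

```text
(no output)
```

View pics/m1.png

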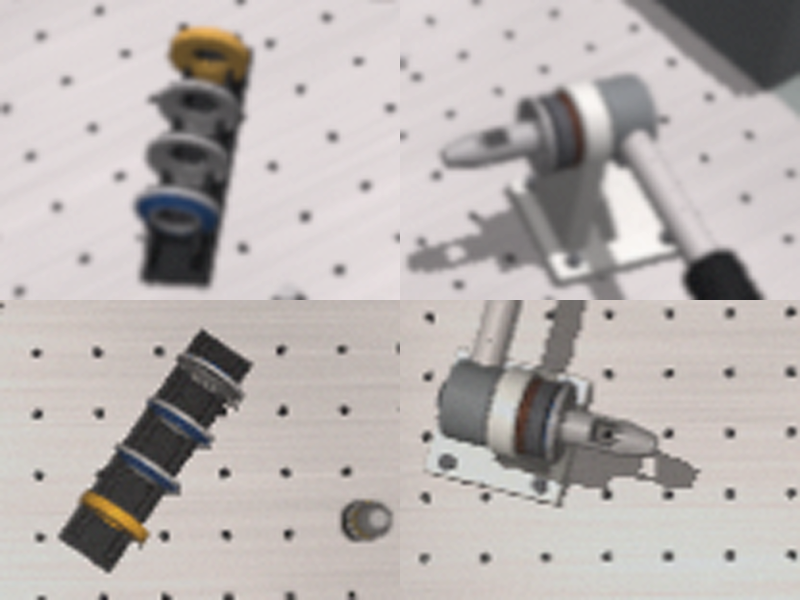

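Rack crop, top view: disc rim mid-points at about px (394.6,190.3), (387.3,199.7), (378.5,212.2), brass (369.6,224.2). The far disc shows its dome away from the robot, and the other two show theirs towards it. Next I zoom on the head and holder for sub-pixel readings.

```bash
cat > h.py <<'E'
import numpy as np, cv2
from workcell import robot, eoat, kinematics, imaging, workorder
def ray(n,px):
    c=imaging.calibration(n);K=c["K"];p=np.array([(px[0]-K[0,2])/K[0,0],(px[1]-K[1,2])/K[1,1]])
    q=cv2.undistortPoints(np.array([[p]],float),np.eye(3),np.array([c["k1"],0,0,0,0.]))[0,0]
    T=np.array(c["T"]);return T[:3,3],T[:3,:3]@np.array([q[0],-q[1],-1])
def onz(n,px,z):
    o,d=ray(n,px);return o+d*(z-o[2])/d[2]
def proj(n,P):
    c=imaging.calibration(n);T=np.array(c["T"]);v=T[:3,:3].T@(np.array(P,float)-T[:3,3]);q=np.array([v[0],-v[1]])/-v[2]
    q=q*(1+c["k1"]*(q@q));K=c["K"];return np.array([K[0,0]*q[0]+K[0,2],K[1,1]*q[1]+K[1,2]])
def tri(p,q):
    A=[];b=[]
    for n,x in(("top",p),("scene",q)):
        o,d=ray(n,x);d=d/np.linalg.norm(d);M=np.eye(3)-np.outer(d,d);A.append(M);b.append(M@o)
    return np.linalg.lstsq(np.vstack(A),np.hstack(b),rcond=None)[0]
def crop(im,x,y,w,h,k): # px = x+(u+.5)/k-.5
    return cv2.convertScaleAbs(cv2.resize(im[y:y+h,x:x+w],(w*k,h*k),interpolation=cv2.INTER_CUBIC),alpha=1.4)
E
python3 - <<'E'
from h import *
s=cv2.imread("pics/scene0.png");t=cv2.imread("pics/top0.png")
cv2.imwrite("pics/head.png",np.vstack([crop(t,205,160,80,40,7),crop(s,370,150,80,40,7)]))
cv2.imwrite("pics/hold.png",np.hstack([np.vstack([crop(t,450,190,45,36,8),crop(s,145,255,45,36,8)]),cv2.copyMakeBorder(crop(t,350,175,60,70,7),0,86,0,0,0)]))
P=[onz("top",p,41) for p in[(394.6,190.3),(387.3,199.7),(378.5,212.2),(369.6,224.2)]];print(np.round(P,1))
E
```

```text
[[ 570.9 -185.4   41. ]
 [ 542.6 -162.3   41. ]
 [ 505.1 -134.6   41. ]
 [ 469.4 -106.9   41. ]]
```

View pics/head.png

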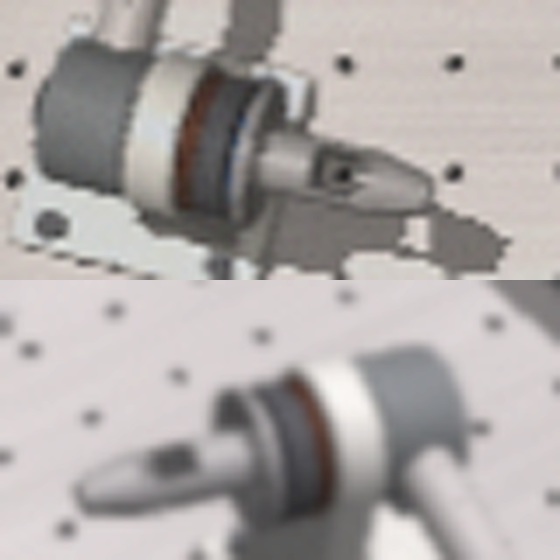

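View pics/hold.png

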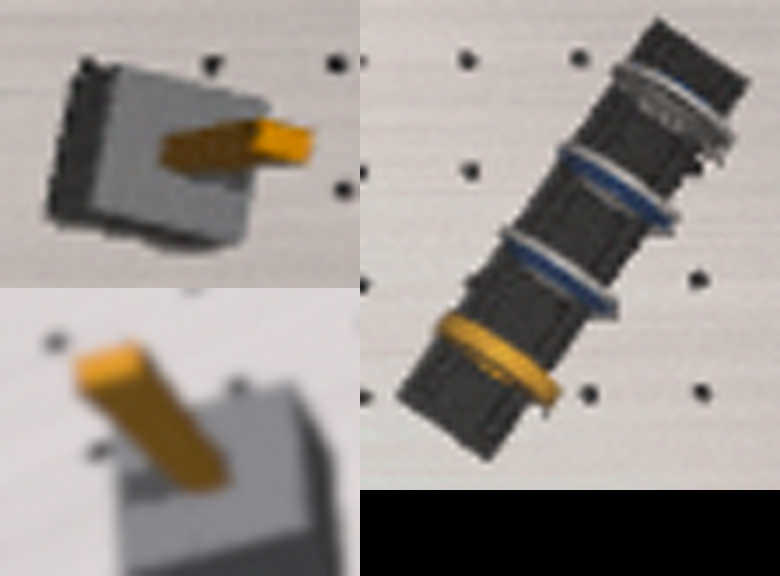

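Head crops: in the top view the slot mouth is near crop (337,170) and the tip near (433,187). In the scene view they are at (175,180) and (77,215). The holder crop shows the wedge's top face centred at (282,140) in the top view and (110,79) in the scene view. The rack corners are also clear. I turn these into positions and check them against the known heights.

Run:
```python
from h import *
np.set_printoptions(precision=1,suppress=True)
T=lambda u,v,x,y,k:(x+(u+.5)/k-.5,y+(v+.5)/k-.5)
# head
a=lambda u,v:T(u,v,205,160,7); b=lambda u,v:T(u,v,370,150,7)
print("slot tri",tri(a(337,170),b(175,180)),"top138",onz("top",a(337,170),138),"sc138",onz("scene",b(175,180),138))
print("tip tri",tri(a(433,187),b(77,215)),"top",onz("top",a(433,187),125),"sc",onz("scene",b(77,215),125))
# spindle edges by gradient along lines perpendicular
for n,f,p0,p1 in(("top","top0",(242.5,182.3),(257,186)),("scene","scene0",(389,178.5),(402,174.5))):
    g=cv2.GaussianBlur(cv2.imread(f"pics/{f}.png",0),(0,0),.7).astype(np.float32)
    p0=np.array(p0);p1=np.array(p1);d=(p1-p0)/np.linalg.norm(p1-p0);m=np.array([-d[1],d[0]])
    s=np.arange(-9,9.01,.1);C=[]
    for k in np.linspace(0,1,9):
        q=p0+k*(p1-p0);L=q+s[:,None]*m
        v=cv2.remap(g,L[:,0].astype(np.float32)[None],L[:,1].astype(np.float32)[None],cv2.INTER_CUBIC)[0]
        gr=np.abs(np.gradient(v));lo=(s<-2.5)&(s>-7);hi=(s>2.5)&(s<7)
        e=s[lo][gr[lo].argmax()],s[hi][gr[hi].argmax()];C.append((e[0],e[1],v[90]));
        w=onz(n,q+m*(e[0]+e[1])/2,125);print(n,np.round(e,1),w[:2])
# rack
r=lambda u,v:T(u-360,v,350,175,7)
c=[onz("top",r(*p),34)[:2] for p in((657,18),(750,82),(490,462),(398,397))];print("rack corners z34",np.array(c),np.linalg.norm(c[0]-c[3]),np.linalg.norm(c[0]-c[1]))
D=np.array([onz("top",r(*p),41)[:2] for p in((675,105),(619,187.5),(560,272),(498.5,359.5))]);print("discs",D,np.linalg.norm(np.diff(D,axis=0),axis=1))
u=c[0]-c[3];print("yaw",np.degrees(np.arctan2(u[1],u[0])),np.degrees(np.arctan2(*(D[0]-D[3])[::-1])))
# wedge
t=lambda u,v:T(u,v,450,190,8);q=lambda u,v:T(u,v,145,255,8)
print("wtop tri",tri(t(282,140),q(110,79)),onz("top",t(282,140),126),onz("scene",q(110,79),126))
H=np.array([onz("top",t(*p),50)[:2] for p in((120,65),(268,103),(242,243),(92,210))]);print("holder",H.mean(0),np.linalg.norm(H[1]-H[0]),np.linalg.norm(H[2]-H[1]))
for A,B in((0,1),(3,2)):e=H[B]-H[A];print("yaw x?",np.degrees(np.arctan2(e[1],e[0])))
W=np.array([onz("top",t(*p),126)[:2] for p in((255,118),(313,130),(308,163),(250,150))]);e=W[1]+W[2]-W[0]-W[3];print("wtop",W.mean(0),np.linalg.norm(e)/2,np.degrees(np.arctan2(e[1],e[0])))
print("left edge bottom z50",onz("top",t(162,152),50),"left top",(W[0]+W[3])/2)
```

```text
slot tri [581.5 228.2 136.6] top138 [580.8 227.  138. ] sc138 [582.8 228.4 138. ]
tip tri [574.  188.9 132.1] top [575.4 190.6 125. ] sc [569.  192.4 125. ]
top [-3.5  2.8] [588.6 258.1]
top [-6.8  3.3] [591.1 252. ]
top [-3.3  2.9] [585.4 247.9]
top [-5.4  3.4] [586.2 242.2]
top [-5.3  2.6] [585.8 236.8]
top [-4.8  2.6] [583.7 231.9]
top [-4.2  5.1] [578.1 227.8]
top [-4.7  3.3] [579.8 221.8]
top [-5.4  3.1] [579.7 216.4]
scene [-4.7  4.7] [575.8 216.3]
scene [-4.2  5.2] [578.3 220.6]
scene [-3.7  5.7] [580.8 224.8]
scene [-4.2  5.2] [580.  230.5]
scene [-3.7  5.7] [582.5 234.8]
scene [-4.2  5.3] [581.8 240.5]
scene [-3.7  5.7] [584.2 244.9]
scene [-4.8  6. ] [583.7 250.5]
scene [-2.6  2.6] [582.6 256.4]
rack corners z34 [[ 612.6 -180.2]
 [ 583.8 -219.9]
 [ 420.7 -102.2]
 [ 449.   -63.3]] 201.01156717072698 49.01964012425307
discs [[ 573.2 -185.4]
 [ 537.6 -159.9]
 [ 501.4 -133.4]
 [ 464.3 -106. ]] [43.7 44.8 46.2]
yaw -35.55609799576208 -36.08284244179706
wtop tri [ 509.5 -423.3  123.4] [ 509.1 -422.6  126. ] [ 511.6 -422.6  126. ]
holder [ 510.5 -416.6] 58.136520499801996 54.25134281206494
yaw x? -105.05910268855474
yaw x? -103.12172905280055
wtop [ 509.  -422.4] 21.14003316976499 -102.80281230026637
left edge bottom z50 [ 511.8 -409.5   50. ] left top [ 511.4 -412.1]
```

Checks pass: slot at z≈137 against 138, rack spacing 45, holder 58×54 and wedge top at z 123. Head and wedge x axes are both near yaw -103.5°. The domes face -36° for the far disc and 144° for the other two. I grasp the far disc and take it to the spindle tip.

```bash
cat >> h.py <<'E'
RY=np.radians(-35.8); RU=np.array([np.cos(RY),np.sin(RY)]); RC=np.array([519.1,-146.2])
HY=np.radians(-103.5)
def hp(x,y=0,O=(591,268.3),z=102): # head frame -> world
    c,s=np.cos(HY),np.sin(HY);return [O[0]+x*c-y*s,O[1]+x*s+y*c,z]
PY=HY+np.pi
def mp(p,yaw):
    yaw=(yaw+np.pi)%(2*np.pi)-np.pi;robot.movep(list(p),[np.pi,0,yaw])
def st(*a): print(*a,"t",round(robot.get_time(),2),"tcp",np.round(robot.get_tcp_pos(),1),"F",np.round(robot.get_force(),1),"w",round(robot.get_grip_width(),3),"ff",np.round(robot.get_finger_force(),1),flush=True)
def pick(k,off,yaw):
    """k station coordinate; off along rack u"""
    p=RC+(k+off)*RU
    mp([*p,100],yaw);st("above");robot.move_straight([*p,18],feed=150)
    eoat.grip(0.3);st("gripped");robot.move_straight([*p,150],feed=250);st("lift")
E
python3 - <<'E'
from h import *
eoat.grip(1.0)
pick(67.5,4,RY+np.pi)
mp(hp(95),PY);st("tip")
cv2.imwrite("pics/t1.png",imaging.snapshot("top")[:,:,::-1]);cv2.imwrite("pics/s1.png",imaging.snapshot("scene")[:,:,::-1])
print(np.round(robot.get_joint_positions(),2),robot.get_orientation())
t=cv2.imread("pics/t1.png");s=cv2.imread("pics/s1.png")
cv2.imwrite("pics/m2.png",np.vstack([crop(t,220,155,80,42,7),crop(s,360,145,80,42,7)]))
E
```

```text
above t 2.47 tcp [ 577.2 -189.   100.4] F [-0.3 -0.  -0. ] w 1.002 ff 0.0
gripped t 3.56 tcp [ 578.9 -187.9   20.2] F [0.7 2.8 6.1] w 0.667 ff 62.5
lift t 4.23 tcp [ 576.  -187.7  148.4] F [-0.3 -0.  -1.3] w 0.662 ff 65.0
tip t 5.81 tcp [568.6 175.4 101.2] F [-0.8 -0.3 -1.1] w 0.664 ff 65.0
[ 0.13  0.25  1.87 -0.    1.02  0.36] [-3.14137284e+00  2.28257411e-04  1.33429472e+00]
```

View pics/m2.png

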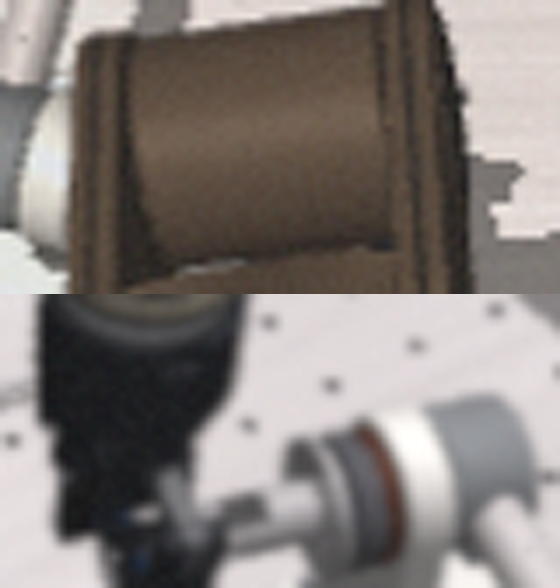

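The gripper hides the spindle from above, but in the scene crop the bore lines up with the tip at about (190,525). I insert in steps and watch the force.

```bash
cat >> h.py <<'E'
def fh():
    F=np.array(robot.get_force());c,s=np.cos(HY),np.sin(HY);return np.round([F[0]*c+F[1]*s,-F[0]*s+F[1]*c,F[2]],1)
def slide(x0,x1,y=0,z=102,step=5,feed=60,fmax=6,lat=8,gain=0.1):
    """push a held disc along the spindle; shift aside with the lateral push; stop on axial force"""
    x=x0;b=fh();log=[]
    while x>x1:
        x=max(x-step,x1);robot.move_straight(hp(x,y,z=z),feed=feed);f=fh()-b;log.append((round(x,1),*np.round(f,1),round(y,1),round(z,1)))
        if f[0]>fmax: break
        if abs(f[1])>1.5: y+=np.clip(gain*f[1],-.6,.6)
        if abs(f[2])>1.5: z+=np.clip(gain*f[2],-.6,.6)
        if np.abs(f[1:]).max()>25: print("lateral high");break
    print(*log,sep="\n");st("slid");return x,y,z
E
python3 - <<'E'
from h import *
print(slide(95,40))
E
```

```text
(90, np.float64(-0.7), np.float64(0.0), np.float64(-0.3), 0, 102)
(85, np.float64(-0.5), np.float64(-0.3), np.float64(-0.5), 0, 102)
(80, np.float64(-0.4), np.float64(0.4), np.float64(0.1), 0, 102)
(75, np.float64(-0.5), np.float64(0.4), np.float64(0.0), 0, 102)
(70, np.float64(0.0), np.float64(-0.3), np.float64(0.8), 0, 102)
(65, np.float64(0.1), np.float64(0.3), np.float64(0.8), 0, 102)
(60, np.float64(0.5), np.float64(-1.7), np.float64(3.9), 0, 102)
(55, np.float64(0.2), np.float64(-0.9), np.float64(4.7), np.float64(-0.2), np.float64(102.4))
(50, np.float64(-1.1), np.float64(-0.5), np.float64(0.8), np.float64(-0.2), np.float64(102.9))
(45, np.float64(0.7), np.float64(-0.3), np.float64(0.1), np.float64(-0.2), np.float64(102.9))
(40, np.float64(-0.9), np.float64(0.5), np.float64(0.4), np.float64(-0.2), np.float64(102.9))
slid t 8.66 tcp [581.5 229.7 102.8] F [ 0.3  0.5 -0.3] w 0.661 ff 65.1
(40, np.float64(-0.17), np.float64(102.86))
```

Run:
```python
from h import *
x,y,z=slide(40,25,y=-.2,z=103.5)
x,y,z=slide(x,5,y=y,z=z,step=1.5,feed=40,fmax=4)
eoat.grip(0.85);st("open")
robot.move_straight(hp(x+1,y,z=185),feed=250);st("up")
t=cv2.imread("pics/t1.png")
pick(22.5,3,RY+np.pi)
mp(hp(95,-.2,z=103),PY);st("tip")
s=imaging.snapshot("scene")[:,:,::-1];cv2.imwrite("pics/m3.png",crop(s.copy(),360,145,80,42,7))
```

```text
(35, np.float64(0.9), np.float64(-0.6), np.float64(-0.2), -0.2, 103.5)
(30, np.float64(0.7), np.float64(-0.5), np.float64(-0.7), -0.2, 103.5)
(25, np.float64(0.2), np.float64(0.3), np.float64(-0.8), -0.2, 103.5)
slid t 9.41 tcp [585.  244.3 103.5] F [ 0.5  0.3 -1.1] w 0.661 ff 65.0
(23.5, np.float64(0.3), np.float64(-0.7), np.float64(-0.2), -0.2, 103.5)
(22.0, np.float64(0.3), np.float64(-0.2), np.float64(-0.9), -0.2, 103.5)
(20.5, np.float64(-0.7), np.float64(-0.6), np.float64(-1.1), -0.2, 103.5)
(19.0, np.float64(4.0), np.float64(-1.9), np.float64(0.9), -0.2, 103.5)
(17.5, np.float64(7.0), np.float64(-0.9), np.float64(1.4), np.float64(-0.4), 103.5)
slid t 10.66 tcp [586.4 250.  103.4] F [-1.9 -6.3  0.3] w 0.666 ff 68.3
open t 10.97 tcp [587. 252. 104.] F [0.2 0.1 0.8] w 0.853 ff 0.0
up t 11.44 tcp [587.  250.9 186.7] F [-0.5  0.2 -0.4] w 0.849 ff 0.0
above t 13.1 tcp [ 539.8 -160.6   99.6] F [-0.1 -0.4 -0.6] w 0.849 ff 0.0
gripped t 14.1 tcp [ 541.7 -161.2   20.2] F [2.1 3.2 5.1] w 0.667 ff 62.8
lift t 14.78 tcp [ 538.6 -160.9  148.5] F [-0.3  0.5 -1.8] w 0.667 ff 65.1
tip t 16.34 tcp [568.4 175.4 102.2] F [-0.1  0.3 -1.6] w 0.664 ff 65.1
```

View pics/m3.png

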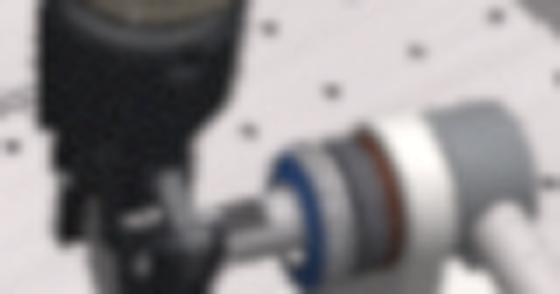

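Disc 1 sits home with its blue dome outward at crop (300,210). Disc 2 is at the tip with its hollow side outward, as needed. Next I push it home, then fetch disc 3.

Run:
```python
from h import *
x,y,z=slide(95,36,y=-.2,z=103.5)
if x<=36:
    x,y,z=slide(x,16,y=y,z=z,step=1.5,feed=40,fmax=4)
    eoat.grip(0.85);st("open")
    robot.move_straight(hp(x+1,y,z=185),feed=250);st("up")
    pick(-22.5,-4,RY)
    mp(hp(95,-.2,z=103.5),PY);st("tip")
    s=imaging.snapshot("scene")[:,:,::-1];cv2.imwrite("pics/m4.png",crop(s.copy(),360,145,80,42,7))
```

```text
(90, np.float64(0.2), np.float64(0.5), np.float64(0.2), -0.2, 103.5)
(85, np.float64(-0.8), np.float64(1.4), np.float64(0.1), -0.2, 103.5)
(80, np.float64(0.7), np.float64(0.5), np.float64(0.9), -0.2, 103.5)
(75, np.float64(0.7), np.float64(0.0), np.float64(0.9), -0.2, 103.5)
(70, np.float64(-0.1), np.float64(0.0), np.float64(0.9), -0.2, 103.5)
(65, np.float64(0.6), np.float64(0.2), np.float64(0.0), -0.2, 103.5)
(60, np.float64(0.0), np.float64(0.4), np.float64(0.3), -0.2, 103.5)
(55, np.float64(-0.4), np.float64(0.3), np.float64(-0.1), -0.2, 103.5)
(50, np.float64(0.8), np.float64(0.5), np.float64(1.2), -0.2, 103.5)
(45, np.float64(-0.4), np.float64(-0.6), np.float64(-0.3), -0.2, 103.5)
(40, np.float64(-0.9), np.float64(0.5), np.float64(0.0), -0.2, 103.5)
(36, np.float64(0.0), np.float64(1.1), np.float64(0.9), -0.2, 103.5)
slid t 19.39 tcp [582.5 233.6 103.5] F [ 0.9 -0.1 -0.1] w 0.663 ff 65.1
(34.5, np.float64(0.2), np.float64(-0.2), np.float64(-0.6), -0.2, 103.5)
(33.0, np.float64(0.1), np.float64(-0.3), np.float64(0.1), -0.2, 103.5)
(31.5, np.float64(0.5), np.float64(-1.0), np.float64(-1.8), -0.2, 103.5)
(30.0, np.float64(-0.5), np.float64(-1.1), np.float64(-1.2), -0.2, np.float64(103.3))
(28.5, np.float64(2.0), np.float64(-0.3), np.float64(-1.1), -0.2, np.float64(103.3))
(27.0, np.float64(6.2), np.float64(-1.4), np.float64(-1.2), -0.2, np.float64(103.3))
slid t 20.89 tcp [584.2 241.3 103. ] F [-1.9 -5.8 -1.3] w 0.662 ff 65.1
open t 21.2 tcp [584.9 242.8 103.8] F [0.6 0.3 0.3] w 0.85 ff 0.0
up t 21.68 tcp [584.9 241.5 186.7] F [-0.2 -0.9 -0.1] w 0.852 ff 0.0
above t 23.12 tcp [ 497.7 -130.2   99.7] F [-0.8  1.1 -0.1] w 0.852 ff 0.0
gripped t 24.12 tcp [ 499.5 -130.8   20. ] F [2.2 3.1 6.6] w 0.667 ff 62.7
lift t 24.8 tcp [ 496.4 -130.4  148.5] F [ 0.1  0.2 -2.4] w 0.665 ff 65.2
tip t 26.04 tcp [568.  175.3 102.2] F [ 0.1 -1.  -1.3] w 0.665 ff 65.2
```

View pics/m4.png

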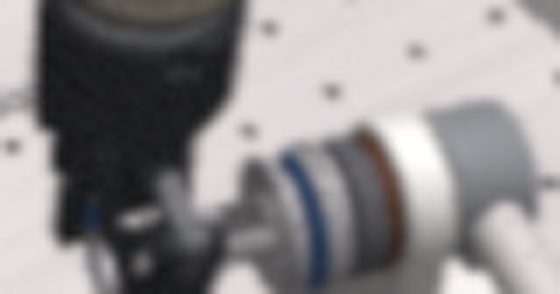

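Disc 2 is home with its hollow side outward, and the blue edge of disc 1 shows at (305,215). Disc 3 follows, then I pick up the wedge.

Run:
```python
from h import *
x,y,z=slide(95,45,y=-.2,z=103.5)
if x<=45:
    x,y,z=slide(x,28,y=y,z=z,step=1.,feed=40,fmax=4)
    eoat.grip(0.85);st("open")
    robot.move_straight(hp(x+1,y,z=185),feed=250)
    w=np.array([510,-422.5])+3*np.array([np.cos(HY),np.sin(HY)])
    mp([*w,165],PY);eoat.grip(0.5);robot.move_straight([*w,96],feed=150);st("at wedge")
    cv2.imwrite("pics/t5.png",imaging.snapshot("top")[:,:,::-1]);cv2.imwrite("pics/s5.png",imaging.snapshot("scene")[:,:,::-1])
    eoat.grip(0.0);st("gripped")
```

```text
(90, np.float64(0.3), np.float64(0.4), np.float64(0.0), -0.2, 103.5)
(85, np.float64(0.8), np.float64(0.3), np.float64(0.1), -0.2, 103.5)
(80, np.float64(0.9), np.float64(-0.2), np.float64(0.5), -0.2, 103.5)
(75, np.float64(1.0), np.float64(0.2), np.float64(-0.1), -0.2, 103.5)
(70, np.float64(1.1), np.float64(0.9), np.float64(1.0), -0.2, 103.5)
(65, np.float64(1.3), np.float64(-0.4), np.float64(-0.1), -0.2, 103.5)
(60, np.float64(1.1), np.float64(0.4), np.float64(0.5), -0.2, 103.5)
(55, np.float64(0.3), np.float64(0.7), np.float64(1.0), -0.2, 103.5)
(50, np.float64(-0.1), np.float64(-0.9), np.float64(-0.2), -0.2, 103.5)
(45, np.float64(0.5), np.float64(-0.1), np.float64(0.7), -0.2, 103.5)
slid t 28.59 tcp [580.4 224.9 103.5] F [-0.3  0.4 -0.6] w 0.664 ff 65.2
(44.0, np.float64(0.1), np.float64(-0.4), np.float64(-1.0), -0.2, 103.5)
(43.0, np.float64(1.0), np.float64(0.8), np.float64(0.0), -0.2, 103.5)
(42.0, np.float64(-0.5), np.float64(-0.5), np.float64(0.5), -0.2, 103.5)
(41.0, np.float64(-0.1), np.float64(0.2), np.float64(-0.9), -0.2, 103.5)
(40.0, np.float64(0.6), np.float64(0.2), np.float64(-1.3), -0.2, 103.5)
(39.0, np.float64(0.8), np.float64(1.0), np.float64(-0.4), -0.2, 103.5)
(38.0, np.float64(1.8), np.float64(-0.5), np.float64(0.0), -0.2, 103.5)
(37.0, np.float64(5.8), np.float64(-0.4), np.float64(0.7), -0.2, 103.5)
slid t 30.59 tcp [582.  231.8 103.5] F [-2.  -5.1  0.1] w 0.664 ff 67.5
open t 30.9 tcp [582.6 233.  103.9] F [ 0.3 -0.   0.6] w 0.849 ff 0.0
at wedge t 34.73 tcp [ 509.5 -425.7   96.4] F [-0.4 -0.5  0.6] w 0.498 ff 0.0
gripped t 35.22 tcp [ 509.7 -425.9   97.2] F [-0.1  0.7  3.7] w 0.128 ff 59.2
```

All three contacts agree: 19.7, 28.5 and 37.7 with 9 mm steps. The tip reading also fits a +3 mm frame shift, so the hub face is at about 38 and the slot at about 46 in my frame. I lift the wedge over the slot and look.

Run:
```python
from h import *
p=robot.get_tcp_pos();robot.move_straight([p[0],p[1],165],feed=250);st("lift")
mp(hp(54.5,-.2,z=255),PY);st("over");robot.move_straight(hp(54.5,-.2,z=237),feed=100)
s=imaging.snapshot("scene")[:,:,::-1].copy();cv2.imwrite("pics/s6.png",s)
t5=cv2.imread("pics/t5.png");s5=cv2.imread("pics/s5.png")
cv2.imwrite("pics/m6.png",np.vstack([np.hstack([crop(t5,225,165,50,37,8),crop(s5,375,155,50,37,8)]),np.hstack([crop(s,375,130,50,37,8),crop(s,375,155,50,37,8)])]))
```

```text
lift t 35.64 tcp [ 509.9 -426.1  165.8] F [-0.3 -0.4 -2.4] w 0.129 ff 59.3
over t 37.96 tcp [578.4 214.4 254.7] F [ 0.8  0.3 -2. ] w 0.122 ff 59.3
```

View pics/m6.png

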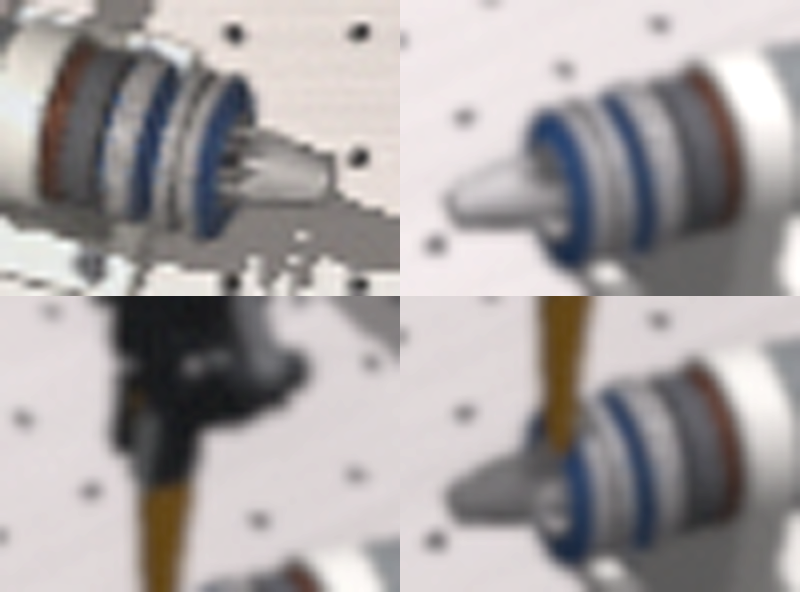

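Top left panel: stack is blue out, hollow out, blue out, with the slot mouth open in front at about (240,165). Lower right: the wedge tip hangs near crop (560,455), just over the slot. I check that pixel against the expected projection.

Run:
```python
from h import *
print(robot.get_tcp_pos())
C=lambda P:(proj("scene",P)-[375,155])*8+[404,299.5]
for z in(140,147): print("tip exp",z,C(hp(44,-.2,z=z)))
print("spindle tip 79",C(hp(79,-.2,z=125)),"slot mouth my46",C(hp(46,-.2,z=138)), "my43",C(hp(43,-.2,z=138)))
for x in(29,33,38): print("hub",x,C(hp(x,-.2,z=125)), "rim top",C(hp(x,-.2,z=155)))
```

```text
[577.93349692 214.98325216 236.32258183]
tip exp 140 [550.66236377 456.94737812]
tip exp 147 [553.0209953  443.23014746]
spindle tip 79 [452.33128226 509.00856246] slot mouth my46 [544.64502954 462.15750144] my43 [552.66447454 460.18597972]
hub 29 [585.32531186 476.10290558] rim top [596.1649837  417.54205065]
hub 33 [574.77378492 478.71297824] rim top [585.40772414 420.16349225]
hub 38 [561.56276783 481.98106243] rim top [571.93853516 423.44609405]
```

The wedge tip is within about 2 mm of where it should be. The disc 1 contact forces put the axis near y = -1, which the image supports. I lower the wedge with force-guided centring.

```bash
cat > w.py <<'E'
from h import *
def lower(x,y,z,z1,step=2,feed=50,fz=6):
    b=fh();log=[]
    while z>z1:
        z-=step;robot.move_straight(hp(x,y,z=z),feed=feed);f=fh()-b;log.append([round(float(v),1) for v in(x,y,z,*f)])
        if f[2]>fz: break
        if abs(f[0])>1.2:x+=np.clip(.12*f[0],-.5,.5)
        if abs(f[1])>1.2:y+=np.clip(.12*f[1],-.4,.4)
    print(*log,sep="\n");return x,y,z,f
E
python3 - <<'E'
from w import *
for y in(-1.3,-2.3,-.3):
    x=54.5;robot.move_straight(hp(x,y,z=232),feed=60)
    x,y,z,f=lower(x,y,232,214,step=3,fz=5)
    if z<=215: break
    robot.move_straight(hp(54.5,y,z=236),feed=60)
st("done")
E
```

```text
[54.5, -1.3, 229.0, -0.2, 0.2, -0.7]
[54.5, -1.3, 226.0, 0.3, -0.9, -1.4]
[54.5, -1.3, 223.0, 0.2, -0.2, -1.3]
[54.5, -1.3, 220.0, 0.4, -1.3, -1.1]
[54.5, -1.5, 217.0, 0.8, -0.3, -1.0]
[54.5, -1.5, 214.0, 0.3, -0.1, -0.3]
done t 40.09 tcp [576.7 215.7 213.6] F [-0.2 -0.4 -0.8] w 0.126 ff 59.3
```

Run:
```python
from w import *
r=lower(54.5,-1.5,214,172,step=2,fz=5)
st("low")
```

```text
[54.5, -1.5, 212.0, -0.1, 1.4, -0.4]
[54.5, -1.3, 210.0, -0.5, 0.0, -1.3]
[54.5, -1.3, 208.0, 0.2, -0.2, -0.6]
[54.5, -1.3, 206.0, -0.4, 0.4, -0.9]
[54.5, -1.3, 204.0, 0.1, 0.3, 0.4]
[54.5, -1.3, 202.0, -0.3, 0.4, -0.3]
[54.5, -1.3, 200.0, -0.4, 0.6, -0.6]
[54.5, -1.3, 198.0, -0.9, -0.2, 1.0]
[54.5, -1.3, 196.0, -0.1, -1.3, 5.7]
low t 42.34 tcp [577.6 215.8 197.6] F [-1.5 -0.1  4.9] w 0.13 ff 60.0
```

Contact at 196 has no sideways push. The tip is about 105 mm up, likely catching the lower hub lip of a slightly tilted disc 3. I raise the wedge, move it outward until it touches the slot's outer end, and retry.

Run:
```python
from w import *
x,y,z=54.5,-1.3,202
robot.move_straight(hp(x,y,z=z),feed=60);b=fh();print(b)
while x<59:
    x+=.6;robot.move_straight(hp(x,y,z=z),feed=40);f=fh()-b;print(round(x,1),f)
    if f[0]<-2.5: break
x-=.4
r=lower(x,y,z,176,step=2,fz=5)
st("low")
s=imaging.snapshot("scene")[:,:,::-1].copy();cv2.imwrite("pics/s7.png",s)
```

```text
[-0.   0.2 -1.4]
55.1 [-0.4 -0.6 -0.3]
55.7 [-0.4 -0.4  0. ]
56.3 [-1.6 -0.8  0.2]
56.9 [-2.8 -0.3  0. ]
[56.5, -1.3, 200.0, -0.9, 0.2, 0.7]
[56.5, -1.3, 198.0, -0.7, 1.0, 1.6]
[56.5, -1.3, 196.0, 0.0, -0.5, 7.0]
low t 44.34 tcp [577.2 213.8 197.3] F [0.1 2.8 5.6] w 0.127 ff 60.2
```

Run:
```python
from h import *
s=cv2.imread("pics/s7.png");t=cv2.imread("pics/t5.png");s5=cv2.imread("pics/s5.png")
cv2.imwrite("pics/m7.png",np.hstack([crop(s,375,140,40,50,10),np.vstack([crop(s5,380,160,40,30,10),crop(t,235,165,40,30,10)])[:500]]))
```

```text
(no output)
```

View pics/m7.png

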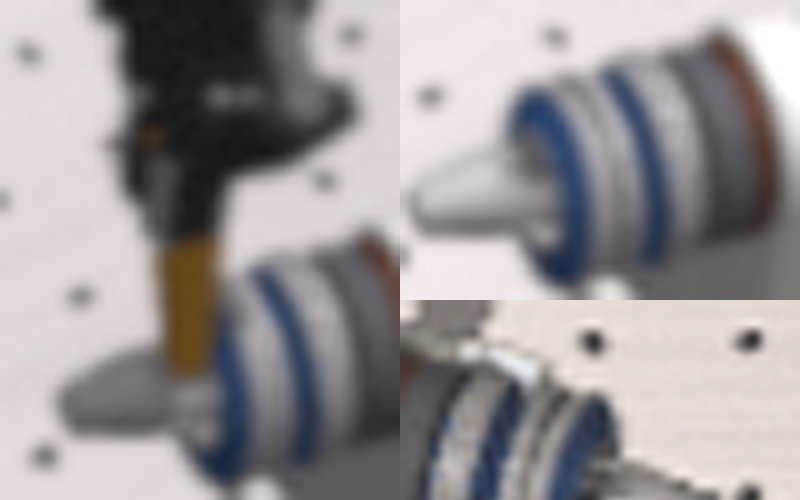

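The crop shows disc 3 leaning, its lower edge standing out at about (205,480), so the wedge tip lands on its bore lip. The remedy is to press the wedge against the upper hub, which squares the stack about its top rims, and lower it while keeping that pressure.

Run:
```python
from w import *
x,y,z=54.5,-1.3,204
robot.move_straight(hp(x,y,z=z),feed=80);b=fh();L=[]
while x>47:
    x-=.8;robot.move_straight(hp(x,y,z=z),feed=60);f=fh()-b;L.append((round(x,1),*f.tolist()))
    if f[0]>4.5: break
while z>178:
    z-=2;robot.move_straight(hp(x,y,z=z),feed=60);f=fh()-b;L.append((round(x,1),z,*np.round(f,1).tolist()))
    if f[2]>9: break
    if f[0]<3.5: x-=.3
    if f[0]>6: x+=.3
print(*L,sep="\n");st("low")
```

```text
(53.7, 0.9, 0.39999999999999997, -0.19999999999999996)
(52.9, 1.2, 1.2, -1.0999999999999999)
(52.1, 2.0, 0.49999999999999994, -0.09999999999999987)
(51.3, 4.4, -0.10000000000000009, 0.4)
(50.5, 2.9, -0.40000000000000013, 1.2)
(49.7, 4.3, 0.09999999999999998, 0.30000000000000004)
(48.9, 4.6, 0.29999999999999993, 0.10000000000000009)
(48.9, 202, 2.4, 2.0, 0.5)
(48.6, 200, 4.6, 1.2, 0.9)
(48.6, 198, 4.8, 1.4, 0.1)
(48.6, 196, 4.2, 0.7, 0.2)
(48.6, 194, 3.9, 0.9, 0.2)
(48.6, 192, 3.6, 0.6, 0.0)
(48.6, 190, 2.9, 0.4, 0.1)
(48.3, 188, 5.0, 0.9, -0.2)
(48.3, 186, 4.9, -0.2, 0.6)
(48.3, 184, 4.7, 1.7, -0.1)
(48.3, 182, 4.7, 2.4, 0.7)
(48.3, 180, 5.8, 1.4, 0.6)
(48.3, 178, 4.7, 0.9, 0.7)
low t 49.64 tcp [578.5 221.4 178. ] F [-0.9 -4.7 -0.6] w 0.129 ff 59.3
```

It cleared the lip. I keep going until snug, then release and press the top with shut fingers.

Run:
```python
from w import *
x,y,z=48.3,-1.3,178;L=[]
while z>160:
    z-=2;x-=.1;robot.move_straight(hp(x,y,z=z),feed=60);f=fh();L.append((round(x,1),z,*f.tolist()))
    if f[2]>6: break
print(*L,sep="\n");st("low")
```

```text
(48.2, 176, 5.4, 0.6, -0.4)
(48.1, 174, 5.5, -0.2, 0.1)
(48.0, 172, 5.8, 0.7, 0.4)
(47.9, 170, 6.2, 0.4, 1.3)
(47.8, 168, 6.3, 1.5, 0.8)
(47.7, 166, 6.4, 0.9, 0.8)
(47.6, 164, 6.5, 0.7, 3.0)
(47.5, 162, 6.7, -0.4, 2.7)
(47.4, 160, 8.1, -0.1, 5.4)
low t 51.89 tcp [579.8 222.  162.3] F [-2.  -7.9  5.4] w 0.126 ff 60.3
```

Run:
```python
from w import *
eoat.grip(0.4);st("rel")
robot.move_straight(hp(47.4,-1.3,z=202),feed=150);eoat.grip(0.0)
x=45.5;robot.move_straight(hp(x,-1.3,z=198),feed=100);b=fh();L=[];z=198
while z>170:
    z-=1.5;robot.move_straight(hp(x,-1.3,z=z),feed=50);f=np.round(fh()-b,1);L.append((z,*f.tolist()))
    if f[2]>22: break
print(*L,sep="\n");st("press")
```

```text
rel t 52.24 tcp [578.7 223.4 160. ] F [ 0.5  0.8 -0.2] w 0.396 ff 0.0
(196.5, -0.3, -0.7, -0.9)
(195.0, 0.9, -1.1, -0.1)
(193.5, 1.2, -0.2, -0.6)
(192.0, 1.0, -0.8, 0.2)
(190.5, 0.5, -0.6, -0.5)
(189.0, 1.3, -1.7, 5.3)
(187.5, 1.8, -2.0, 7.8)
(186.0, 2.3, -2.2, 9.0)
(184.5, 2.7, -1.0, 11.0)
(183.0, 2.9, -1.3, 13.4)
(181.5, 3.4, -1.3, 13.6)
(180.0, 4.2, -0.6, 16.2)
(178.5, 3.6, -1.7, 17.1)
(177.0, 4.1, -1.1, 19.0)
(175.5, 4.7, -0.9, 21.2)
(174.0, 4.8, -1.4, 22.5)
press t 57.35 tcp [584.4 224.1 183.3] F [-1.9 -4.  22.7] w -0.003 ff 11.4
```

Under load the arm yields by about 9 mm down and 5 mm outward. The wedge top is now at about 183, close to the predicted solid stop of 183. I re-press with that yielding compensated and check that it no longer moves.

Run:
```python
from w import *
q=np.array(hp(45.5,-1.3,z=188));robot.move_straight(q.tolist(),feed=150)
L=[]
for z in(182,177,174,172,170):
    k=(184-z)/10;p=q+[-4.5*k,-.5*k,0];p[2]=z
    robot.move_straight(p.tolist(),feed=60);f=fh();t=np.round(robot.get_tcp_pos(),1);L.append((z,f.tolist(),t.tolist()))
    if f[2]>30: break
print(*L,sep="\n");st("press")
```

```text
(182, [-2.2, -0.4, 3.9], [578.2, 224.9, 181.3])
(177, [-2.0, 0.5, 6.3], [576.7, 225.2, 177.4])
(174, [-4.0, 0.3, 9.4], [576.4, 225.4, 175.9])
(172, [-2.3, 0.9, 12.9], [576.3, 225.5, 175.2])
(170, [-3.8, 1.0, 14.9], [576.2, 225.6, 174.4])
press t 58.85 tcp [576.2 225.6 174.4] F [ 1.9  3.4 14.9] w -0.001 ff 7.4
```

Run:
```python
from w import *
L=[]
p=np.array(hp(45.5,-1.3,z=168))+[-3,0,0]
for z in(168,165,162,159):
    p[2]=z;robot.move_straight(p.tolist(),feed=80);f=fh();t=np.round(robot.get_tcp_pos(),1);L.append((z,f.tolist(),t.tolist()))
    if f[2]>24: break
print(*L,sep="\n");st("press")
```

```text
(168, [-0.1, -2.0, 17.8], [578.7, 225.5, 172.6])
(165, [0.5, -4.2, 22.1], [579.0, 225.6, 171.3])
(162, [1.6, -6.6, 28.8], [579.3, 225.7, 170.4])
press t 59.6 tcp [579.3 225.7 170.4] F [-6.8  0.  28.8] w -0.0 ff 14.4
```

The force now rises with almost no travel (29 N, top at about 171), so it is at the solid stop. I retreat and check the wedge in both cameras by colour mask.

Run:
```python
from w import *
robot.move_straight(hp(45.5,-1.3,z=230),feed=250)
mp([480,-150,300],PY);st("away")
c,s=np.cos(HY),np.sin(HY);P={}
for n in("top","scene"):
    im=imaging.snapshot(n);e=proj(n,hp(46,-1,z=160));hsv=cv2.cvtColor(im,cv2.COLOR_RGB2HSV)
    m=cv2.inRange(hsv,(10,130,60),(30,255,255));yy,xx=np.nonzero(m);k=np.hypot(xx-e[0],yy-e[1])<25;xx,yy=xx[k],yy[k]
    cv2.imwrite(f"pics/{n}9.png",im[:,:,::-1])
    v=im.max(2)[yy,xx];b=v>np.percentile(v,60) if len(v) else v
    print(n,"n",len(xx),"x",xx.min(),xx.max(),"y",yy.min(),yy.max(),"c",xx.mean(),yy.mean())
    for z in(170,):
        for x in(39,49.6): print(" exp top edge",x,proj(n,hp(x,-1,z=z)).round(1))
    print(" exp spindle-level",proj(n,hp(44,-1,z=138)).round(1)); P[n]=(xx,yy,v)
xx,yy,v=P["scene"];i=yy<=np.sort(np.unique(yy))[2];j=P["top"];b=j[2]>np.percentile(j[2],50)
print("scene upper",xx[i].mean(),yy[i].mean(),"top bright",j[0][b].mean(),j[1][b].mean(),b.sum())
w=tri((j[0][b].mean(),j[1][b].mean()),(xx[i].mean(),yy[i].mean()));d=w[:2]-np.array([591,268.3]);print("wtop",w.round(1),"head x,y",d@[c,s],d@[-s,c])
```

```text
away t 61.48 tcp [ 480.2 -149.3  299.4] F [-0.3 -0.1  0.1] w -0.0 ff 0.0
top n 58 x 248 255 y 178 191 c 251.91379310344828 182.58620689655172
 exp top edge 39 [249.2 182. ]
 exp top edge 49.6 [253.  182.9]
 exp spindle-level [253.2 184.2]
scene n 62 x 392 398 y 167 190 c 394.80645161290323 174.08064516129033
 exp top edge 39 [396.2 166.6]
 exp top edge 49.6 [392.6 167.5]
 exp spindle-level [393.1 175. ]
scene upper 395.61538461538464 168.3846153846154 top bright 251.55172413793105 180.58620689655172 29
wtop [585.  224.9 169.7] head x,y 43.577266741343024 4.336777335986694
```

Run:
```python
from workcell import workorder
print(workorder.job_done())
```

```text
the job is handed in; nothing more can be done
None
```

I handed the job in at about 61.5 s on the robot's clock, with no verdict returned: the three discs are on dome out, in, out, and the wedge is pressed to a firm stop (about 29 N) with its centre about 15 mm below the axis, 5 mm deeper than the stated wear predicts; plate squeeze was not measured directly.

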